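Re-pin the folding cabinet door in its open position

TASK

The bifold door of the little network cabinet is pinned shut: pull the red-knobbed detent pin out of the grey keeper, fold the door open by its orange-topped handle, and lock it open by pushing the pin through the green keeper and the round hole of the lock bar beneath it, fully home past its detent until the collar sits on the keeper. Leave the other things on the bench and on the cabinet where they are.

Things in the scene. Friction and masses are not known exactly. Their poses are not given: they have to be found in the camera images.
- pin_grip (a point): Centre of the red knob (22 mm across, 36 mm tall) of the loose steel detent pin, about 90 g, z from tip to knob. 24 mm collar under the knob, its underside 21 mm below this point; then a 12 mm shaft, 46 mm long. It starts upright and fully home in the grey keeper; pulling it out takes about 7 N, up to 10.
- pin_tip (a point): Tip of the pin, 67 mm below the knob's centre; its last 3 mm taper to 6 mm across. A groove 8 mm above it snaps onto the two spring balls in a keeper's lower arm: pushing the pin home past them also takes about 7 N, up to 10; its own weight does not do it.
- keeper_shut_hole (a point): Centre of the upper mouth of the 14 mm hole of the grey keeper: a C-shaped block 34 x 36 mm on the roof, mouth 198 mm above the bench. z up, x away from the robot, y along the lock bar towards the hinge. The hole runs 18 mm down the upper arm, then a 12 mm gap in which the lock bar slides, then the lower arm, 17 mm hole, with the balls.
- keeper_open_hole (a point): The same point and axes on the green keeper, an identical block further along the same lock bar, at a place along it that varies by 40 mm. A pin stood in it while the bar's hole is elsewhere rests with its tip on the bar (knob centre 47 mm above the mouth) and slides over it; when the round hole comes under, it drops 14 mm or more by itself. Home: knob centre 21 mm above the mouth.
- cabinet: Fixed black cabinet, 320 mm wide, 255 mm deep, roof 150 mm above the bench; origin on the bench under the middle of the door line, x into the cabinet, y along the door line to the hinge (left end). On the roof, 30 mm behind the door line, slides a flat aluminium lock bar (24 mm wide, 170 to 178 mm high) carried by the door's leading edge; it lies under the green keeper at all door positions.
- door_handle (a point): Centre of the orange grip (18 mm across, 50 mm tall, this point 212 mm above the bench) on the upright round pull bar of the hinge-side panel. It stands 50 mm in front of the panel and 105 mm from the hinge along the panel, and turns with it about door_hinge.
- door_hinge (a point): Point on the vertical hinge axis of the bifold door, 150 mm above the bench, 130 mm left of the middle of the door line. Axes as the cabinet's. The door cannot open while the pin is in the grey keeper.
- door_edge (a point): Top of the far panel's leading edge, on its pivot, which runs along the door line. The lock bar's round 14 mm hole lies 55 mm from it towards the hinge, give or take 5 mm: the bar has stiff (2 N) play on the pivot and the hole is hidden under the keeper, so find it by feel. At 10 mm the bar also has a 28 mm slot, used when shut; it is too loose to hold the door open.
- door (a joint): Angle of the hinge-side panel, rad: 0 shut, grows as the door folds out towards the robot (clockwise from above), up to 1.3. Two panels of 130 mm each: the leading edge is 260 mm x cos(angle) from the hinge along the door line. Moves with about 1 N at the grip and stays where it is left.
- screw_jar: small clear jar, blue cap, 44 mm wide, 45 mm tall, standing on the rear of the cabinet roof. A bystander, origin at the centre of its underside.
- converter: small grey media converter box 70 x 90 x 24 mm, lying on the rear of the cabinet roof. A bystander, origin at the centre of its underside.
- spare_switch: blue network switch 170 x 240 x 44 mm lying on the bench to the right. A bystander, origin at the centre of its underside.
- driver: screwdriver lying on the bench, front right. A bystander, origin at the centre of its underside.
- mug: white mug, 80 mm wide, 95 mm tall, on the left. A bystander, origin at the centre of its underside.
- nut_tray: grey divided tray 120 x 180 x 40 mm on the left. A bystander, origin at the centre of its underside.
- cable_tester: yellow cable tester 75 x 150 x 32 mm, front left. A bystander, origin at the centre of its underside.
Not all that is in view belongs to the job. Leave any blue or purple look-alike of the part that bears pin_grip alone.

How it is judged:
On the way, in this order (a step that is already met when the one before it is completed fails the run):
1. the pin is drawn clear of the grey keeper ((z of pin_grip in the frame of keeper_shut_hole above 0.068 m or horizontal distance between pin_grip and keeper_shut_hole above 0.03 m)), for 0.1 s.
2. the door is folded open so that the lock bar's round hole is near the green keeper (y of door_edge in the frame of keeper_open_hole between -0.067 and -0.043 m), for 0.1 s.
At the end, for the whole second after the job is handed in: Pin home in the green keeper through the bar's round hole: collar within 3 mm of the keeper's face, within 6 mm of the hole's axis, 0.15 rad of upright; door's leading edge 55 mm (within 12) short of the keeper along the bar; door at rest; robot clear (all of step 2 and z of pin_grip in the frame of keeper_open_hole between 0.015 and 0.024 m and horizontal distance between pin_grip and keeper_open_hole below 0.006 m and angle between pin_grip's own z axis and vertical below 0.15 rad and velocity of joint door between -0.03 and 0.03 rad/s); the robot touches nothing.
It fails at once if something on the cabinet roof is pushed out of place (more than 30 mm) (distance of any of screw_jar, converter from where it was at the start of the episode above 0.03 m).
It fails at once if something on the bench is pushed out of place (more than 30 mm) (distance of any of spare_switch, driver, mug, nut_tray, cable_tester from where it was at the start of the episode above 0.03 m).
It also fails if it takes over 58 s, if anything falls off the work surface, if the arm or the gripper's body presses on something with over 40 N, if the wrist force passes 120 N, or if a joint passes its speed limit or range.

ROBOT

A 6-joint arm with a two-finger parallel gripper is mounted at the origin on the work surface. World frame = base frame: x ahead of the robot, y to its left, z up, the work surface at z = 0. Lengths are in m, angles in rad, forces in N, time in s.
With the tool pointing down it reaches from about 0.35 to 0.975 m from the base axis. Payload 4.9 kg.
Tool frame: the origin (TCP) lies midway between the tips of the shut fingers; the grasp point (between the pads) lies 19 mm behind it; z points along the fingers, y is the direction in which the jaws open and shut (so a half turn about z gives the same grasp; the last joint's range is limited). The gripper opens to 85 mm and grips with 20 to 120 N. Pads are 22 mm wide; open, the fingers measure 114 mm over their backs; the gripper's body (76 mm by 85 mm) begins 54 mm behind the grasp point. The pads swing forward as they close: fully open they stand 13 mm farther back than shut.
Start: joints at [1.095, 0.053, 1.613, -0, 1.476, -0.119], TCP at [0.218, 0.586, 0.231] pointing down, gripper open.
Joint ranges: [-3.01, 3.01], [-1.01, 2.22], [0.06, 2.58], [-1.02, 4.17], [0.09, 2.62], [-3.14, 3.14]. Speed limits (rad/s): [2.57, 2.57, 3.14, 3.14, 3.14, 3.14].

INTERFACE

Orientations are given as a unit quaternion [w, x, y, z].
In Python, from plant import state, grab_frame, camera_params, job_done, boxes_of gives the robot as it stands.
- The arm moves only by the tool step_arm, never from a script. Its argument "steps" is a list of rows, each a list of 4 numbers: the shift along the tool's x, y, z in mm, then the turn about the tool's z in degrees. A call has 1 to 8 rows; each row shifts and turns the pose as measured when the row begins, along the tool's axes as they then stand; what a row does not reach is not made up. A row lasts 1/10 s, in which the tool goes at most 50 mm and 8.59 degrees, less where a joint would pass 70% of its speed; a pose out of reach is approached as far as the arm can. A call is refused whole if a number of a shift passes 50 or a number of a turn 8.59, either way. A call with a gripper value outside its range is refused whole. "claw" is the opening in per cent of the stroke, from 0 (shut) to 100 (fully open), set as the call begins (left out, the last holds). The fingers move at their own pace and stop on an object; the grip force is fixed at half the most. Time passes only in rows, so rows that do not move let the fingers close. It gives the time, the measured TCP pose, the force and the opening at its end, in the units of the state.
- state(): the state, without advancing time (a new reading comes with each control period).
- grab_frame(name): name is "scene" or "top"; returns (picture, depth): 480x640x3 uint8, red, green, blue; 480x640 float32, m along the optical axis (not along the pixel's ray), 0 where there is no reading.
- camera_params(name): a dict with "mtx" (3x3 intrinsics, pixels), "extrinsics" (4x4, takes a point from camera to world coordinates). Camera axes: x right, y down, z forward; pixel columns grow to the right and rows downward; lengths in m; the calibration is good to about 2 mm. A picture is of the moment at which its call begins. camera_params takes no time and is no camera call.
- job_done(): hands the job in, once; it reports no verdict.
Trained networks look in the newest picture that a camera, given by its name, has taken for a name from the list of things; names that differ only in an ending like _2 or _b are one class to them, and where a whole thing is asked for, a point or a joint stands for the part that bears it (a point fixed in the world has none). Each returns a list of dicts, best first, with "p" (0 to 1); they miss things now and then, are a little off and sometimes report something else, mostly with a low value. They report only what shows in the picture. A call takes as long as a camera call. They do not tell look-alikes from the thing itself.
- boxes_of(camera, label): "box" ([left, top, width, height] in pixels, round what is visible of it).
The state is a dict: "time": time; "joint_pos": joint angles; "joint_vel": joint speeds; "joint_efforts": joint torques, N m; "tool_pos": TCP position; "tool_rot": TCP orientation; "contact_force": force on the tool from outside, world axes, zero at the start; "ft_torque": the same for the moment, N m; "gripper_width": opening from 0.0 (shut) to 1.0 (fully open).
Only numpy, scipy, OpenCV 4.12 (cv2) and the standard library are available. Lean on these libraries where they do the work, as an engineer would, in place of code of your own. Each camera call takes 0.05 s, during which the arm holds its last target. There are 200 camera calls.

## Working session

There is one attempt and no reset: what is moved stays moved. The work goes in short steps, Python scripts to look and compute and a tool call to move; the robot and the scene stay as the last step left them, time stands still between calls to the robot, and variables do not carry over. Pictures are saved under pics/ and viewed, about 8 in all and at most 12, crops included, and the job is handed in when it is done.

Besides the shell and the picture viewer there is one more tool, called by a JSON object that holds its "op" and its "data". step_arm: Moves the arm, as the interface text tells. Its arguments: {"type":"object","properties":{"steps":{"type":"array"},"claw":{"type":"number"}},"required":["steps"]}

```bash
mkdir -p pics
cat > h.py <<'E'
import numpy as np, cv2
from plant import state, grab_frame, camera_params, job_done, boxes_of
def snap(n,f=None):
    im,d=grab_frame(n)
    np.savez(f'pics/{n}.npz',im=im,d=d)
    if f: cv2.imwrite(f'pics/{f}.png',im[:,:,::-1])
    return im,d
def cloud(n,d):
    c=camera_params(n);K=np.array(c['mtx']);T=np.array(c['extrinsics'])
    v,u=np.mgrid[:480,:640]
    P=np.stack([(u-K[0,2])/K[0,0]*d,(v-K[1,2])/K[1,1]*d,d,np.ones_like(d)],-1)
    return (P@T.T)[...,:3]
E
python3 - <<'E'
from h import *
ims=[]
for n in('scene','top'):
    im,d=snap(n,n+'0'); 
    c=camera_params(n); print(n,np.round(c['extrinsics'],3).tolist(),c['mtx'][0][0])
    for l in('pin_grip','keeper_shut_hole','keeper_open_hole','door_handle','cabinet'):
        print(l,[(b['box'],round(b['p'],2)) for b in boxes_of(n,l)][:4])
print(state())
E
```

```text
scene [[0.158, 0.723, -0.672, 1.267], [0.987, -0.116, 0.107, -0.084], [-0.001, -0.681, -0.733, 0.938], [0.0, 0.0, 0.0, 1.0]] 442.8278662430182
pin_grip [([248.6, 246.6, 10.9, 27.0], 0.74), ([224.7, 261.1, 9.3, 29.9], 0.73), ([274.9, 302.5, 22.2, 31.1], 0.58), ([269.5, 230.4, 8.1, 21.2], 0.47)]
keeper_shut_hole [([264.2, 243.8, 19.5, 25.6], 0.75)]
keeper_open_hole [([338.6, 243.7, 23.5, 29.5], 0.79)]
door_handle [([334.4, 207.4, 47.8, 47.7], 0.63)]
cabinet [([247.5, 210.2, 163.3, 170.7], 0.77)]
top [[0.028, -0.982, 0.186, 0.222], [-1.0, -0.028, -0.002, 0.016], [0.007, -0.186, -0.983, 1.966], [0.0, 0.0, 0.0, 1.0]] 606.6464737994577
pin_grip [([343.2, 229.8, 9.0, 12.5], 0.64), ([374.8, 261.5, 11.9, 13.3], 0.64), ([355.8, 278.4, 9.4, 6.5], 0.61)]
keeper_shut_hole [([338.0, 180.1, 13.1, 15.5], 0.72), ([404.5, 320.9, 25.2, 20.2], 0.54)]
keeper_open_hole [([284.4, 219.2, 12.7, 18.6], 0.68)]
door_handle [([262.5, 238.0, 81.7, 27.2], 0.96)]
cabinet [([253.5, 158.5, 117.5, 105.2], 0.71)]
{'time': 0.6, 'joint_pos': array([ 1.09501359e+00,  5.26657278e-02,  1.61286211e+00,  2.59746574e-05,
        1.47599958e+00, -1.18994215e-01]), 'joint_vel': array([ 0.00185263,  0.00113023,  0.00018015,  0.00111413, -0.00115599,
        0.00024981]), 'joint_efforts': array([ 2.21187037e-06, -3.93416405e+01, -3.70228565e+01, -1.33730032e-04,
        7.18773790e-04, -2.37525285e-05]), 'tool_pos': array([0.21828056, 0.58564235, 0.23134751]), 'tool_rot': array([-2.80392488e-06,  1.77450758e-01,  9.84129680e-01,  3.49739269e-05]), 'contact_force': array([ 0.46394685, -0.08912039, -0.38663218]), 'ft_torque': array([0.01611393, 0.0277782 , 0.05665517]), 'gripper_width': 1.0004391487302748}
```

View pics/scene0.png

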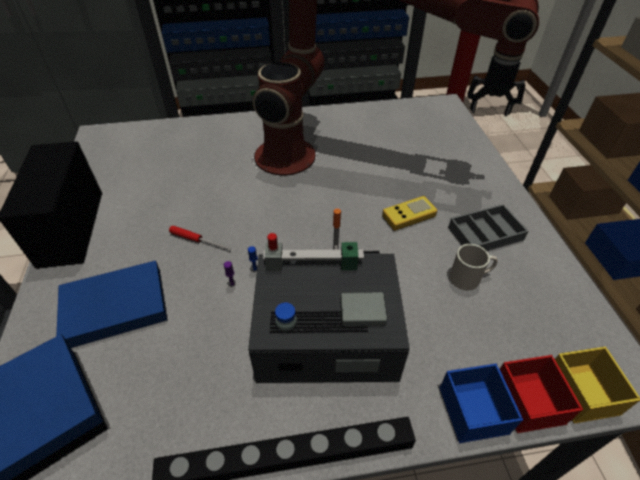

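View pics/top0.png

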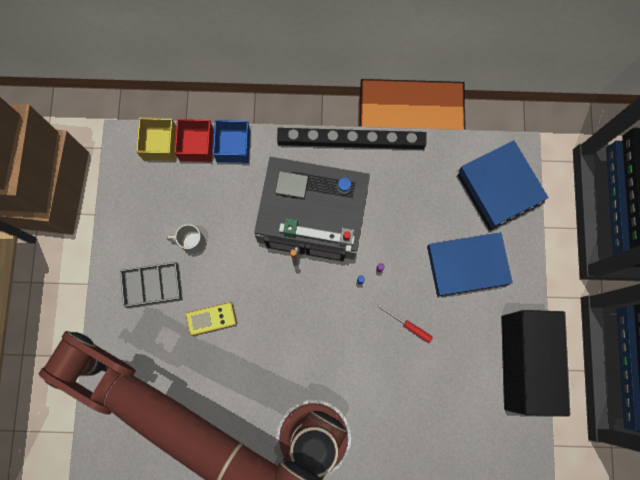

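Candidates for the pin in the scene view: red knob on the grey keeper (272,240), blue pin (252,255), purple pin (229,270) and blue jar cap (285,313). In the top view: red (347,236), blue (361,280), purple (380,267). By the description I choose the red one on the grey keeper.

```bash
cat > m.py <<'E'
from h import *
def masks(im):
    h=cv2.cvtColor(im,cv2.COLOR_RGB2HSV);H,S,V=[h[...,i].astype(int) for i in range(3)]
    return dict(red=((H<6)|(H>174))&(S>150)&(V>60),orange=(H>=7)&(H<18)&(S>150)&(V>60),green=(H>50)&(H<90)&(S>100),alu=(S<40)&(V>140))
def measure(n,xy=((.55,.95),(-.25,.25)),z=(.1,.32)):
    z_=np.load(f'pics/{n}.npz');im,d=z_['im'],z_['d'];P=cloud(n,d);out={}
    roi=(d>0)&(P[...,0]>xy[0][0])&(P[...,0]<xy[0][1])&(P[...,1]>xy[1][0])&(P[...,1]<xy[1][1])&(P[...,2]>z[0])&(P[...,2]<z[1])
    for k,m in masks(im).items(): out[k]=P[m&roi]
    return out,P,im,roi
E
python3 - <<'E'
from m import *
for n in('scene','top'):
    o,P,im,roi=measure(n)
    for k,q in o.items():
        if len(q): print(n,k,len(q),'med',np.round(np.median(q,0),4),'min',np.round(q.min(0),3),'max',np.round(q.max(0),3))
    q=o['red'];t=q[q[:,2]>q[:,2].max()-.006];print('red top',t.mean(0).round(4),len(t))
    q=o['green'];t=q[abs(q[:,2]-.198)<.006];print('green top',t.mean(0).round(4),len(t))
    q=o['orange'];t=q[q[:,2]>.23];print('or top',t.mean(0).round(4),len(t))
    q=o['alu'];q=q[abs(q[:,2]-.178)<.004]
    if len(q): 
        l=cv2.fitLine(q[:,:2].astype(np.float32),cv2.DIST_HUBER,0,.01,.01).ravel();print('bar',l,np.arctan2(l[1],l[0]),len(q))
    r=roi&(abs(P[...,2]-.15)<.004);q=P[r][:,:2].astype(np.float32);print('roof',cv2.minAreaRect(q))
a=cv2.imread('pics/scene0.png')[200:300,210:390];b=cv2.imread('pics/top0.png')[150:280,245:395]
cv2.imwrite('pics/c1.png',np.vstack([cv2.resize(a,(720,400),interpolation=3)]))
E
```

```text
scene red 52 med [ 0.6037 -0.0816  0.2362] min [ 0.595 -0.09   0.232] max [ 0.612 -0.074  0.239]
scene orange 60 med [0.5523 0.0733 0.2133] min [0.55  0.068 0.19 ] max [0.556 0.078 0.235]
scene green 352 med [0.6487 0.0852 0.1935] min [ 0.611 -0.078  0.13 ] max [0.829 0.104 0.2  ]
scene alu 389 med [0.6128 0.0134 0.176 ] min [ 0.588 -0.102  0.172] max [0.64 0.12 0.18]
red top [ 0.6039 -0.0815  0.2365] 48
green top [0.6348 0.086  0.1958] 189
or top [0.5522 0.0737 0.2327] 8
bar [0.16143966 0.98688257 0.61366767 0.01606408] 1.4086471 365
roof ((0.6949833631515503, 0.02646760642528534), (0.31995341181755066, 0.3000519573688507), 81.45053100585938)
top red 40 med [ 0.6    -0.0767  0.2361] min [ 0.591 -0.085  0.218] max [ 0.611 -0.07   0.244]
top orange 2 med [0.5523 0.0787 0.2297] min [0.552 0.077 0.229] max [0.552 0.08  0.23 ]
top alu 1064 med [0.7396 0.0641 0.1751] min [ 0.567 -0.101  0.116] max [0.808 0.138 0.206]
red top [ 0.6    -0.0754  0.2402] 15
green top [nan nan nan] 0
or top [0.5522 0.0801 0.2301] 1
bar [0.815933   0.5781465  0.68862116 0.04895718] 0.61645526 491
roof ((0.70960533618927, 0.02664850652217865), (0.3194379210472107, 0.26724839210510254), 81.57907104492188)<stdin>:7: RuntimeWarning: Mean of empty slice.
  ret = um.true_divide(
```

View pics/c1.png

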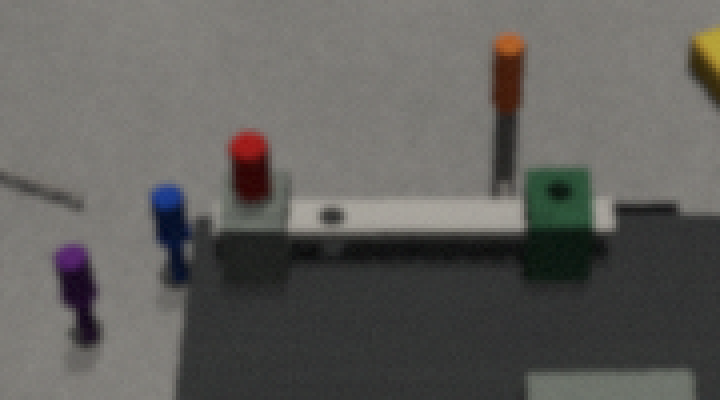

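The crop confirms red pin at scene px (272,236) standing in the grey keeper. The bar's round hole shows at (293,254), the green keeper's hole at (350,247) and the orange grip at (337,211). Next: refine by ray/plane intersection in both cameras.

```bash
cat >> h.py <<'E'
def ray(n,u,v,z):
    c=camera_params(n);K=np.array(c['mtx']);T=np.array(c['extrinsics'])
    r=T[:3,:3]@np.linalg.solve(K,[u,v,1]);o=T[:3,3];return o+r*(z-o[2])/r[2]
def proj(n,p):
    c=camera_params(n);K=np.array(c['mtx']);T=np.linalg.inv(np.array(c['extrinsics']))
    q=K@(T[:3,:3]@np.asarray(p)+T[:3,3]);return q[:2]/q[2]
E
python3 - <<'E'
from m import *
a=cv2.imread('pics/scene0.png');b=cv2.imread('pics/top0.png')
# avg several top/scene frames to cut noise
for n in('scene','top'):
    A=np.mean([grab_frame(n)[0].astype(float) for _ in range(6)],0); np.save(f'pics/{n}avg.npy',A)
S=np.load('pics/scene_avg.npy') if 0 else np.load('pics/sceneavg.npy');T=np.load('pics/topavg.npy')
s=S[200:285,255:375];t=T[190:275,255:375]
up=lambda x:cv2.resize(np.clip(x*1.4,0,255).astype(np.uint8)[:,:,::-1],None,fx=6.5,fy=6.5,interpolation=cv2.INTER_CUBIC)
cv2.imwrite('pics/c2.png',up(t)); cv2.imwrite('pics/c3.png',up(s))
E
```

```text
(no output)
```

View pics/c2.png

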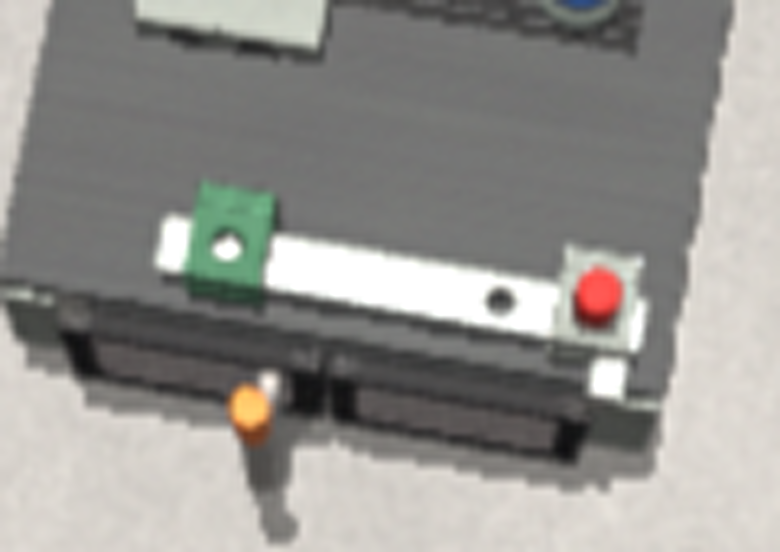

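View pics/c3.png

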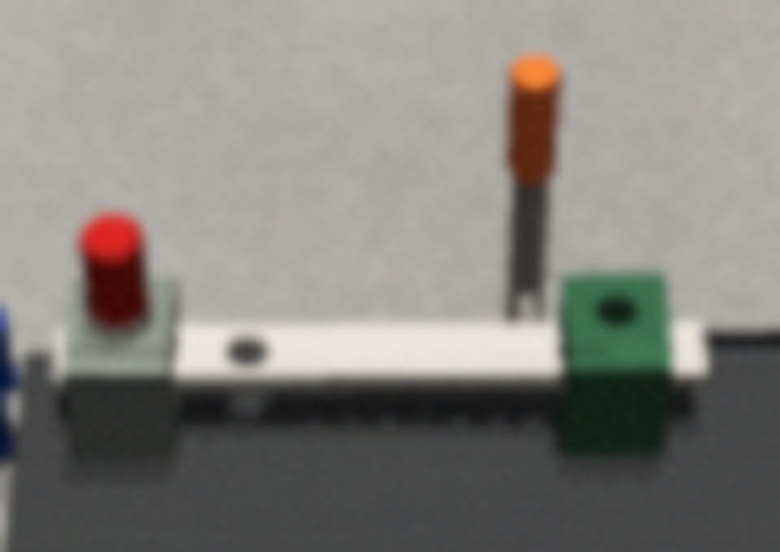

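c2 (top crop) shows red disc (600,294), bar hole (500,299), green hole (228,246), orange top (250,407). c3 (scene crop) shows red disc (112,239), bar hole (246,351), green hole (616,311), orange top (536,73).

Run:
```python
from m import *
s=dict(red=(112,239),hole=(246,351),green=(616,311),orange=(536,73))
t=dict(red=(600,293),hole=(500,299),green=(228,246),orange=(250,406))
z=dict(red=.237,hole=.178,green=.198,orange=.237)
R={}
for k in z:
    a=ray('scene',255+(s[k][0]+.5)/6.5-.5,200+(s[k][1]+.5)/6.5-.5,z[k])
    b=ray('top',255+(t[k][0]+.5)/6.5-.5,190+(t[k][1]+.5)/6.5-.5,z[k])
    R[k]=(a+b)[:2]/2;print(k,a.round(4),b.round(4),R[k].round(4))
d=R['green']-R['red'];print('yaw',np.degrees(np.arctan2(d[1],d[0]))-90,np.linalg.norm(d))
for nm in('a',):
  pass
# fit yaw and origin: red=(.03,-.12), orange=(-.05,.025), roof yaw
for yaw in np.radians([-8.5,-9,-9.5,-10]):
    c,sn=np.cos(yaw),np.sin(yaw);M=np.array([[c,-sn],[sn,c]])
    ox=R['red']-M@[.03,-.12];oo=R['orange']-M@[-.05,.025];O=(ox+oo)/2
    print(np.degrees(yaw),ox.round(4),oo.round(4),{k:((R[k]-O)@M).round(4) for k in R})
for n in('scene','top'):
    o,P,im,roi=measure(n);r=(roi&(abs(P[...,2]-.15)<.003)).astype(np.uint8)
    q=P[(r>0)];q=q[(q[:,0]>.66)];rc=cv2.minAreaRect(q[:,:2].astype(np.float32));print(rc,cv2.boxPoints(rc).round(3).tolist())
```

```text
red [ 0.6032 -0.0807  0.237 ] [ 0.601  -0.0785  0.237 ] [ 0.6021 -0.0796]
hole [ 0.6082 -0.039   0.178 ] [ 0.6098 -0.0354  0.178 ] [ 0.609  -0.0372]
green [0.6277 0.0876 0.198 ] [0.6267 0.0907 0.198 ] [0.6272 0.0892]
orange [0.547  0.0738 0.237 ] [0.5449 0.0766 0.237 ] [0.5459 0.0752]
yaw -8.441824081150173 0.17064119659127155
-8.5 [0.5902 0.0435] [0.5917 0.0431] {'red': array([ 0.0292, -0.1199]), 'hole': array([ 0.0297, -0.0769]), 'green': array([0.0291, 0.0507]), 'orange': array([-0.0492,  0.0249])}
-9.0 [0.5913 0.0436] [0.5914 0.0427] {'red': array([ 0.0299, -0.1196]), 'hole': array([ 0.03  , -0.0766]), 'green': array([0.0282, 0.0511]), 'orange': array([-0.0499,  0.0246])}
-9.5 [0.5924 0.0437] [0.5911 0.0423] {'red': array([ 0.0305, -0.1192]), 'hole': array([ 0.0302, -0.0762]), 'green': array([0.0273, 0.0514]), 'orange': array([-0.0505,  0.0242])}
-10.0 [0.5934 0.0438] [0.5908 0.0419] {'red': array([ 0.0311, -0.1189]), 'hole': array([ 0.0305, -0.0759]), 'green': array([0.0265, 0.0517]), 'orange': array([-0.0511,  0.0239])}
((0.7403454184532166, 0.019744619727134705), (0.31914106011390686, 0.20833706855773926), 81.45053100585938) [[0.6140000224113464, -0.12300000339746475], [0.8199999928474426, -0.15399999916553497], [0.8669999837875366, 0.16200000047683716], [0.6610000133514404, 0.19300000369548798]]
((0.7406193017959595, 0.02238643169403076), (0.31952646374702454, 0.20530657470226288), 81.86164855957031) [[0.6159999966621399, -0.12099999934434891], [0.8199999928474426, -0.15000000596046448], [0.8650000095367432, 0.16599999368190765], [0.6620000004768372, 0.19499999284744263]]
```

{"op": "step_arm", "data": {"steps": [[0, 0, -50, 0], [0, 0, -50, 0], [-38, -32, 0, 0], [-38, -32, 0, 0], [-38, -32, 0, 0], [-38, -32, 0, 0], [-38, -32, 0, 0], [-38, -32, 0, 0]], "claw": 70}}

```text
time: 2.0
tool_pos: [0.3653, 0.3246, 0.335]
tool_rot: [0.001, 0.172, 0.985, -0.001]
contact_force: [1.5, 0.8, -0.5]
gripper_width: 0.699
```

```bash
cat >> h.py <<'E'
from scipy.spatial.transform import Rotation as Ro
YAW=np.radians(-8.5);O=np.array([.591,.0433]);M=np.array([[np.cos(YAW),-np.sin(YAW)],[np.sin(YAW),np.cos(YAW)]])
def cab(p): return O+M@np.asarray(p)
def handle(th):
    s,c=np.sin(th),np.cos(th);return cab([-.105*s-.05*c,.13-.105*c+.05*s])
def go(x,y,z,jaw=None):
    """tool-axes shift (mm) and turn (deg) from here to a world point; jaw = world angle of tool y, deg"""
    s=state();w,a,b,c=s['tool_rot'];R=Ro.from_quat([a,b,c,w]).as_matrix()
    d=R.T@(np.array([x,y,z])-s['tool_pos'])*1000;yw=np.degrees(np.arctan2(R[1,1],R[0,1]))
    print('t',round(s['time'],2),'shift',d.round(1),'jaw',round(yw,1),'turn',None if jaw is None else round(yw-jaw,1),'F',np.round(s['contact_force'],1),'q6',round(s['joint_pos'][5],2),'tcp',s['tool_pos'].round(4),'g',round(s['gripper_width'],3),'tilt',round(R[2,2],4))
E
python3 -c "
from h import *
go(.602,-.0796,.30,81.5)"
```

```text
t 2.0 shift [-359.3 -300.3   36.3] jaw 70.2 turn -11.3 F [ 1.5  0.8 -0.5] q6 -0.65 tcp [0.3653 0.3246 0.335 ] g 0.699 tilt -1.0
```

{"op": "step_arm", "data": {"steps": [[-38, -32, 0, 0], [-38, -32, 0, 0], [-38, -32, 0, 0], [-38, -32, 0, 0], [-38, -32, 0, 0], [-38, -32, 0, 0], [-38, -32, 0, 0], [-38, -32, 0, 0]]}}

```text
time: 2.8
tool_pos: [0.5635, -0.0233, 0.3391]
tool_rot: [0.005, 0.172, 0.985, 0.001]
contact_force: [0.0, 0.7, 0.7]
gripper_width: 0.701
```

```bash
python3 -c "
from h import *
go(.602,-.0796,.30,81.5)"
```

```text
t 2.8 shift [-54.9 -40.1  39.4] jaw 70.2 turn -11.3 F [0.  0.7 0.7] q6 -1.4 tcp [ 0.5635 -0.0233  0.3391] g 0.701 tilt -0.9999
```

{"op": "step_arm", "data": {"steps": [[-28, -20, 0, 0], [-24, -18, 0, 0], [0, 0, 20, -6], [0, 0, 15, -5], [0, 0, 0, 0], [0, 0, 0, 0]]}}

```text
time: 3.4
tool_pos: [0.6033, -0.0871, 0.3031]
tool_rot: [0.006, 0.079, 0.997, 0.0]
contact_force: [-0.3, 0.0, 0.8]
gripper_width: 0.7
```

```bash
python3 -c "
from h import *
go(.602,-.0796,.203,81.5)"
```

```text
t 3.4 shift [  3.6   7.1 100.1] jaw 80.9 turn -0.6 F [-0.3  0.   0.8] q6 -1.68 tcp [ 0.6033 -0.0871  0.3031] g 0.7 tilt -0.9999
```

{"op": "step_arm", "data": {"steps": [[4, 7, 20, 0], [0, 0, 30, 0], [0, 0, 20, 0], [0, 0, 0, 0]]}}

```text
time: 3.8
tool_pos: [0.6034, -0.0785, 0.2376]
tool_rot: [0.01, 0.082, 0.997, -0.001]
contact_force: [-0.9, 0.5, -0.1]
gripper_width: 0.699
```

```bash
python3 -c "
from h import *
go(.602,-.0796,.203,81.5)"
```

```text
t 3.8 shift [ 1.9 -1.3 34.5] jaw 80.6 turn -0.9 F [-0.9  0.5 -0.1] q6 -1.66 tcp [ 0.6034 -0.0785  0.2376] g 0.699 tilt -0.9998
```

{"op": "step_arm", "data": {"steps": [[2, -1, 12, 0], [0, 0, 12, 0], [0, 0, 9, 0], [0, 0, 0, 0]]}}

```text
time: 4.2
tool_pos: [0.6037, -0.0792, 0.2071]
tool_rot: [0.014, 0.082, 0.997, -0.001]
contact_force: [-0.9, -0.2, 0.2]
gripper_width: 0.699
```

```bash
python3 -c "
from h import *
go(.602,-.0796,.203,81.5)"
```

```text
t 4.2 shift [ 1.7 -0.6  4.1] jaw 80.6 turn -0.9 F [-0.9 -0.2  0.2] q6 -1.66 tcp [ 0.6037 -0.0792  0.2071] g 0.699 tilt -0.9996
```

{"op": "step_arm", "data": {"steps": [[2, 0, 4, 0], [0, 0, 0, 0], [0, 0, 0, 0], [0, 0, 0, 0], [0, 0, 0, 0]], "claw": 10}}

```text
time: 4.7
tool_pos: [0.6023, -0.0793, 0.2043]
tool_rot: [0.015, 0.082, 0.997, -0.001]
contact_force: [-0.7, -0.0, -1.1]
gripper_width: 0.233
```

```bash
python3 -c "
from h import *
go(.602,-.0796,.203,81.5)"
```

```text
t 4.7 shift [ 0.3 -0.3  1.3] jaw 80.6 turn -0.9 F [-0.7 -0.  -1.1] q6 -1.66 tcp [ 0.6023 -0.0793  0.2043] g 0.233 tilt -0.9996
```

{"op": "step_arm", "data": {"steps": [[0, 0, -10, 0], [0, 0, -10, 0], [0, 0, -15, 0], [0, 0, -15, 0], [0, 0, -15, 0], [0, 0, -10, 0], [0, 0, 0, 0]]}}

```text
time: 5.4
tool_pos: [0.6011, -0.0792, 0.2887]
tool_rot: [0.017, 0.082, 0.996, -0.002]
contact_force: [0.1, -1.0, -1.3]
gripper_width: 0.238
```

```bash
python3 -c "
from h import *
g=cab([.0295,.0507]);print(g)
go(g[0],g[1],.204+.055,81.5)
print(state()['ft_torque'])"
```

```text
[0.62766991 0.08908273]
t 5.4 shift [  2.4 170.3  29.5] jaw 80.6 turn -0.9 F [ 0.1 -1.  -1.3] q6 -1.66 tcp [ 0.6011 -0.0792  0.2887] g 0.238 tilt -0.9994
[ 0.06288188 -0.01410359 -0.00391515]
```

{"op": "step_arm", "data": {"steps": [[1, 45, 0, 0], [1, 45, 0, 0], [0, 40, 0, 0], [0, 32, 0, -1], [0, 0, 0, 0], [0, 0, 0, 0]]}}

```text
time: 6.0
tool_pos: [0.6257, 0.0854, 0.2879]
tool_rot: [0.016, 0.075, 0.997, -0.002]
contact_force: [0.4, -0.2, -2.2]
gripper_width: 0.236
```

```bash
cat >> h.py <<'E'
def tip(off=52.):
    s=state();w,a,b,c=s['tool_rot'];R=Ro.from_quat([a,b,c,w]).as_matrix()
    p=s['tool_pos']+R[:,2]*off/1000;g=cab([.0295,.0507])
    print('tip',p.round(4),'tool z',R[:,2].round(3),'tip err to green, tool mm',((R.T@(np.r_[g,p[2]]-p))*1000).round(1));return p
E
python3 - <<'E'
from m import *
g=cab([.0295,.0507]);go(g[0],g[1],.259,81.5);p=tip()
for n in('scene','top'):
    snap(n,n+'1');o,P,im,roi=measure(n,z=(.2,.42))
    q=o['red'];print(n,len(q),'med',np.median(q,0).round(4),q.min(0).round(3),q.max(0).round(3),'predicted tip px',proj(n,p).round(1))
a=cv2.imread('pics/scene1.png')[150:270,290:430];cv2.imwrite('pics/c4.png',cv2.resize(a,None,fx=5.5,fy=5,interpolation=2))
E
```

```text
t 6.0 shift [-0.4  4.  29. ] jaw 81.4 turn -0.1 F [ 0.4 -0.2 -2.2] q6 -1.4 tcp [0.6257 0.0854 0.2879] g 0.236 tilt -0.9995
tip [0.6274 0.085  0.236 ] tool z [ 0.032 -0.007 -0.999] tip err to green, tool mm [ 0.3  4.1 -0. ]
scene 13 med [0.6235 0.0835 0.321 ] [0.617 0.078 0.318] [0.63  0.089 0.322] predicted tip px [349.  235.8]
  return _methods._mean(a, axis=axis, dtype=dtype,
  ret = um.true_divide(
Traceback (most recent call last):
ValueError: zero-size array to reduction operation minimum which has no identity
```

Nudge +4 mm in y and lower the tip to just above the mouth, then look.

{"op": "step_arm", "data": {"steps": [[0, 4, 10, 0], [0, 0, 15, 0], [0, 0, 0, 0], [0, 0, 0, 0]]}}

```text
time: 6.5
tool_pos: [0.6267, 0.0851, 0.2596]
tool_rot: [0.015, 0.078, 0.997, -0.003]
contact_force: [0.5, 0.4, -0.5]
gripper_width: 0.237
```

Run:
```python
from m import *
g=cab([.0295,.0507]);go(g[0],g[1],.252,81.5);p=tip()
A=np.mean([grab_frame('scene')[0].astype(float) for _ in range(4)],0)
print('px tip',proj('scene',p).round(1),'hole',proj('scene',np.r_[g,.198]).round(1))
a=np.clip(A*1.6,0,255).astype(np.uint8)[:,:,::-1][170:270,300:400];cv2.imwrite('pics/c4.png',cv2.resize(a,None,fx=6,fy=6,interpolation=2))
```

```text
t 6.5 shift [-0.2  4.1  7.6] jaw 81.0 turn -0.5 F [ 0.5  0.4 -0.5] q6 -1.39 tcp [0.6267 0.0851 0.2596] g 0.237 tilt -0.9995
tip [0.6282 0.0847 0.2076] tool z [ 0.03  -0.008 -1.   ] tip err to green, tool mm [ 1.2  4.2 -0.1]
px tip [348.3 244.9] hole [350.  247.3]
```

View pics/c4.png

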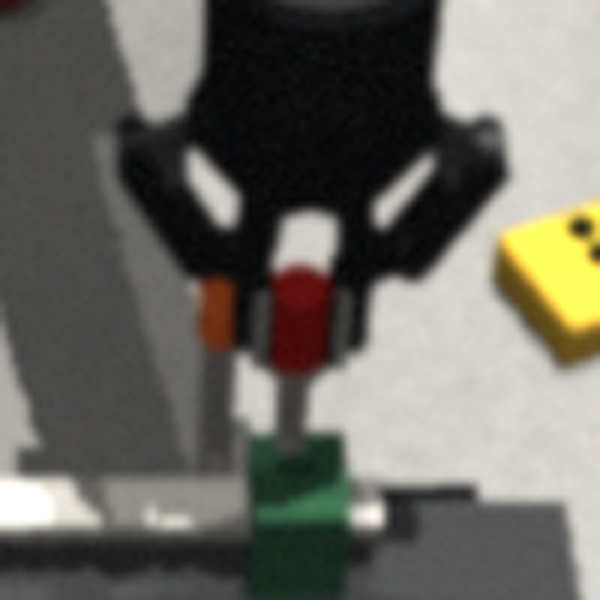

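Picture: pin held, tip at crop (290,450) = px (348,245), just above the green keeper and matching the prediction. It is about 4 mm short along y.

{"op": "step_arm", "data": {"steps": [[1, 4, 0, 0], [0, 0, 0, 0]]}}

```text
time: 6.9
tool_pos: [0.6271, 0.0899, 0.2617]
tool_rot: [0.017, 0.078, 0.997, -0.002]
contact_force: [0.5, -0.4, -1.0]
gripper_width: 0.241
```

```bash
python3 -c "
from h import *
g=cab([.0295,.0507]);go(g[0],g[1],.252,81.5);p=tip()"
```

```text
t 6.9 shift [-0.4 -0.7  9.7] jaw 81.0 turn -0.5 F [ 0.5 -0.4 -1. ] q6 -1.39 tcp [0.6271 0.0899 0.2617] g 0.241 tilt -0.9994
tip [0.6288 0.0895 0.2097] tool z [ 0.033 -0.007 -0.999] tip err to green, tool mm [ 1.  -0.6 -0. ]
```

{"op": "step_arm", "data": {"steps": [[1, -1, 8, 0], [0, 0, 6, 0], [0, 0, 6, 0], [0, 0, 0, 0]]}}

```text
time: 7.3
tool_pos: [0.6265, 0.0892, 0.2402]
tool_rot: [0.017, 0.078, 0.997, -0.002]
contact_force: [0.5, 0.2, -1.7]
gripper_width: 0.233
```

```bash
python3 -c "
from h import *
g=cab([.0295,.0507]);go(g[0],g[1],.233,81.5);p=tip();print(state()['ft_torque'])"
```

```text
t 7.3 shift [-0.9  0.1  7.2] jaw 81.1 turn -0.4 F [ 0.5  0.2 -1.7] q6 -1.39 tcp [0.6265 0.0892 0.2402] g 0.233 tilt -0.9994
tip [0.6283 0.0888 0.1882] tool z [ 0.034 -0.008 -0.999] tip err to green, tool mm [ 0.6  0.2 -0. ]
[0.00751627 0.03549152 0.03666369]
```

{"op": "step_arm", "data": {"steps": [[1, 0, 5, 0], [0, 0, 3, 0], [0, 0, 0, 0]]}}

```text
time: 7.6
tool_pos: [0.6264, 0.0893, 0.2317]
tool_rot: [0.018, 0.078, 0.997, -0.002]
contact_force: [0.5, -0.0, -1.4]
gripper_width: 0.245
```

```bash
python3 -c "
from h import *
g=cab([.0295,.0507]);go(g[0],g[1],.233,81.5);p=tip();print(state()['ft_torque'])"
```

```text
t 7.6 shift [-1.3 -0.  -1.2] jaw 81.1 turn -0.4 F [ 0.5 -0.  -1.4] q6 -1.39 tcp [0.6264 0.0893 0.2317] g 0.245 tilt -0.9993
tip [0.6283 0.0889 0.1798] tool z [ 0.036 -0.007 -0.999] tip err to green, tool mm [ 0.6  0.  -0. ]
[-0.00768676 -0.12105567 -0.03626505]
```

{"op": "step_arm", "data": {"steps": [[0, 0, 0, 0], [0, 0, 0, 0], [0, 0, 0, 0], [0, 0, -20, 0], [0, 0, -25, 0], [0, 0, -15, 0], [0, 0, 0, 0]], "claw": 70}}

```text
time: 8.3
tool_pos: [0.6237, 0.0896, 0.294]
tool_rot: [0.017, 0.078, 0.997, -0.002]
contact_force: [0.8, 0.2, -0.0]
gripper_width: 0.701
```

Run:
```python
from m import *
print(handle(0));go(.5459,.0752,.29,81.5)
snap('scene');o,*_=measure('scene',z=(.17,.3));q=o['red'];print(len(q),q.mean(0).round(4),q.max(0).round(4))
```

```text
[0.54524444 0.07541587]
t 8.3 shift [ 74.8 -26.3   1.5] jaw 81.1 turn -0.4 F [ 0.8  0.2 -0. ] q6 -1.39 tcp [0.6237 0.0896 0.294 ] g 0.701 tilt -0.9994
17 [0.6268 0.0873 0.2625] [0.6361 0.0941 0.2652]
```

The pin stands on the bar, with its knob top at 0.263 as expected. Now to the handle.

{"op": "step_arm", "data": {"steps": [[38, -13, 0, 0], [37, -13, 0, 0], [0, 0, 0, 0], [0, 0, 0, 0]]}}

```text
time: 8.75
tool_pos: [0.541, 0.075, 0.2815]
tool_rot: [0.01, 0.078, 0.997, -0.003]
contact_force: [0.8, 0.2, 0.7]
gripper_width: 0.701
```

Run:
```python
from h import *
go(.5459,.0752,.196,81.5);tip(80)
```

```text
t 8.75 shift [-3.   1.3 85.6] jaw 81.1 turn -0.4 F [0.8 0.2 0.7] q6 -1.41 tcp [0.541  0.075  0.2815] g 0.701 tilt -0.9998
tip [0.5426 0.0744 0.2016] tool z [ 0.02  -0.008 -1.   ] tip err to green, tool mm [-81.8  27.7   1.6]
```

{"op": "step_arm", "data": {"steps": [[-3, 1, 20, 0], [0, 0, 25, 0], [0, 0, 20, 0], [0, 0, 13, 0], [0, 0, 0, 0]]}}

```text
time: 9.25
tool_pos: [0.5489, 0.0752, 0.1999]
tool_rot: [0.011, 0.078, 0.997, -0.003]
contact_force: [-0.3, -0.1, 0.3]
gripper_width: 0.699
```

Run:
```python
from h import *
go(.5459,.0752,.200,81.5)
```

```text
t 9.25 shift [ 2.9 -0.5 -0.2] jaw 81.1 turn -0.4 F [-0.3 -0.1  0.3] q6 -1.41 tcp [0.5489 0.0752 0.1999] g 0.699 tilt -0.9997
```

{"op": "step_arm", "data": {"steps": [[3, 0, 0, 0], [0, 0, 0, 0], [0, 0, 0, 0], [0, 0, 0, 0], [0, 0, 0, 0]], "claw": 5}}

```text
time: 9.75
tool_pos: [0.5468, 0.0749, 0.2018]
tool_rot: [0.012, 0.078, 0.997, -0.004]
contact_force: [0.6, -0.1, -2.6]
gripper_width: 0.189
```

Run:
```python
from h import *
go(*handle(0),.2,81.5)
p0=handle(0)
for t in np.arange(.1,1.11,.1):
    p=handle(t);d=(p-p0)*1000;p0=p
    # tool axes at jaw angle 81.5-deg(t-.05)
    y=np.radians(81.5-np.degrees(t-.1));Y=np.array([np.cos(y),np.sin(y)]);X=np.array([-np.sin(y),np.cos(y)])
    print(round(t,1),p.round(4),'tool xy',round(d@X,1),round(d@Y,1))
```

```text
t 9.75 shift [1.7 0.3 1.8] jaw 81.0 turn -0.5 F [ 0.6 -0.1 -2.6] q6 -1.41 tcp [0.5468 0.0749 0.2018] g 0.189 tilt -0.9997
0.1 [0.5359 0.0824] tool xy 10.2 5.5
0.2 [0.5274 0.0902] tool xy 10.2 5.5
0.3 [0.5196 0.0989] tool xy 10.2 5.5
0.4 [0.5128 0.1083] tool xy 10.2 5.5
0.5 [0.507  0.1184] tool xy 10.2 5.5
0.6 [0.5021 0.1289] tool xy 10.2 5.5
0.7 [0.4984 0.14  ] tool xy 10.2 5.5
0.8 [0.4958 0.1513] tool xy 10.2 5.5
0.9 [0.4943 0.1628] tool xy 10.2 5.5
1.0 [0.4939 0.1744] tool xy 10.2 5.5
1.1 [0.4948 0.186 ] tool xy 10.2 5.5
```

{"op": "step_arm", "data": {"steps": [[10, 5.5, 0, 5.7], [10, 5.5, 0, 5.7], [10, 5.5, 0, 5.7], [10, 5.5, 0, 5.7], [0, 0, 0, 0]]}}

```text
time: 10.25
tool_pos: [0.5136, 0.1069, 0.2018]
tool_rot: [0.011, 0.28, 0.96, -0.004]
contact_force: [0.3, 1.6, -3.5]
gripper_width: 0.193
```

```bash
cat >> h.py <<'E'
def where():
    from scipy.optimize import minimize_scalar
    s=state();t=minimize_scalar(lambda t:np.linalg.norm(handle(t)-s['tool_pos'][:2]),bounds=(-.1,1.3),method='bounded')
    print('theta',round(t.x,4),'res mm',round(t.fun*1000,1),'edge y rel green mm',round((.13-.26*np.cos(t.x)-.0507)*1000,1),'F',s['contact_force'].round(1),'torque',s['ft_torque'].round(2));return t.x
E
python3 - <<'E'
from h import *
t=where();go(*handle(t),.2,81.5-np.degrees(t))
E
```

```text
theta 0.3861 res mm 0.1 edge y rel green mm -161.6 F [ 0.3  1.6 -3.5] torque [ 0.34 -0.02  0.1 ]
t 10.25 shift [0.  0.1 1.8] jaw 57.5 turn -1.9 F [ 0.3  1.6 -3.5] q6 -0.93 tcp [0.5136 0.1069 0.2018] g 0.193 tilt -0.9997
```

{"op": "step_arm", "data": {"steps": [[10, 5.5, 0, 5.7], [10, 5.5, 0, 5.7], [10, 5.5, 0, 5.7], [10, 5.5, 0, 5.7], [10, 5.5, 0, 5.7], [0, 0, 0, 0]]}}

```text
time: 10.85
tool_pos: [0.4942, 0.1597, 0.2018]
tool_rot: [0.01, 0.508, 0.861, -0.006]
contact_force: [0.5, 2.4, -3.2]
gripper_width: 0.194
```

Run:
```python
from m import *
t=where();go(*handle(t),.2,81.5-np.degrees(t))
snap('scene');o,*_=measure('scene',z=(.17,.3));q=o['red'];print(len(q),q.mean(0).round(4),q.max(0).round(4))
```

```text
theta 0.8736 res mm 0.4 edge y rel green mm -87.6 F [ 0.5  2.4 -3.2] torque [ 0.36 -0.06  0.18]
t 10.85 shift [-0.1  0.3  1.8] jaw 28.9 turn -2.6 F [ 0.5  2.4 -3.2] q6 -0.32 tcp [0.4942 0.1597 0.2018] g 0.194 tilt -0.9997
64 [0.6305 0.0817 0.2608] [0.6402 0.0923 0.2643]
```

{"op": "step_arm", "data": {"steps": [[2, 1.1, 0, 1.1], [2, 1.1, 0, 1.1], [2, 1.1, 0, 1.1], [2, 1.1, 0, 1.1], [1.5, 0.8, 0, 1.1], [0, 0, 0, 0]]}}

```text
time: 11.5
tool_pos: [0.4935, 0.1698, 0.2018]
tool_rot: [0.008, 0.55, 0.835, -0.007]
contact_force: [-4.2, 1.7, -0.5]
gripper_width: 0.194
```

```bash
cat >> h.py <<'E'
def knob():
    from m import measure
    snap('scene');o,*_=measure('scene',z=(.17,.3));q=o['red'];print('knob',len(q),q.mean(0).round(4),'top z',np.percentile(q[:,2],90).round(4))
E
python3 - <<'E'
from h import *
t=where();go(*handle(t),.2,81.5-np.degrees(t));knob()
E
```

```text
theta 0.9599 res mm 0.4 edge y rel green mm -69.8 F [-4.2  1.7 -0.5] torque [0.24 0.48 0.31]
t 11.5 shift [-0.1  0.4  1.8] jaw 23.3 turn -3.2 F [-4.2  1.7 -0.5] q6 -0.2 tcp [0.4935 0.1698 0.2018] g 0.194 tilt -0.9998
knob 66 [0.6279 0.0785 0.2597] top z 0.2626
```

{"op": "step_arm", "data": {"steps": [[1.5, 0.8, 0, 1.1], [1.2, 0.7, 0, 0.8], [1.2, 0.7, 0, 0.8], [1.2, 0.7, 0, 0.8], [0, 0, 0, 0]]}}

```text
time: 12.05
tool_pos: [0.4936, 0.1768, 0.2018]
tool_rot: [0.007, 0.577, 0.817, -0.006]
contact_force: [-3.3, 1.1, -0.4]
gripper_width: 0.193
```

Run:
```python
from h import *
t=where();go(*handle(t),.2,81.5-np.degrees(t));knob()
```

```text
theta 1.0204 res mm 0.4 edge y rel green mm -56.7 F [-3.3  1.1 -0.4] torque [-0.02  0.53  0.28]
t 12.05 shift [-0.1  0.4  1.8] jaw 19.6 turn -3.5 F [-3.3  1.1 -0.4] q6 -0.13 tcp [0.4936 0.1768 0.2018] g 0.193 tilt -0.9998
knob 65 [0.63   0.0831 0.2419] top z 0.2441
```

The pin dropped by 18 mm at edge −56.7 mm, so the round hole is found. Release the handle and rise.

{"op": "step_arm", "data": {"steps": [[0, 0, 0, 0], [0, 0, 0, 0], [0, 0, 0, 0], [0, 0, -25, 0], [0, 0, -35, 0], [0, 0, -30, 0], [0, 0, 0, 0]], "claw": 60}}

```text
time: 12.8
tool_pos: [0.4967, 0.1767, 0.2966]
tool_rot: [0.012, 0.579, 0.815, -0.004]
contact_force: [0.4, 0.9, 0.2]
gripper_width: 0.597
```

Run:
```python
from h import *
g=cab([.0295,.0507]);go(*g,.285,40);knob()
```

```text
t 12.8 shift [-125.6   94.6   15.4] jaw 19.3 turn -20.7 F [0.4 0.9 0.2] q6 -0.12 tcp [0.4967 0.1767 0.2966] g 0.597 tilt -0.9997
knob 63 [0.6304 0.0825 0.2425] top z 0.2448
```

{"op": "step_arm", "data": {"steps": [[-37, 27, 0, 0], [-37, 27, 0, 0], [-35, 25, 0, 0], [-16, 12, 0, 0], [0, 0, 0, 0], [0, 0, 0, 0]], "claw": 0}}

```text
time: 13.45
tool_pos: [0.6257, 0.0849, 0.289]
tool_rot: [0.008, 0.579, 0.815, -0.007]
contact_force: [0.5, 0.1, 0.2]
gripper_width: 0.001
```

Run:
```python
from h import *
go(.628,.0865,.25,40)
```

```text
t 13.45 shift [ 1.6  2.8 39. ] jaw 19.3 turn -20.7 F [0.5 0.1 0.2] q6 -0.31 tcp [0.6257 0.0849 0.289 ] g 0.001 tilt -0.9998
```

{"op": "step_arm", "data": {"steps": [[1, 3, 15, 0], [0, 0, 12, 0], [0, 0, 8, 0], [0, 0, 0, 0], [0, 0, 0, 0]]}}

```text
time: 13.95
tool_pos: [0.6246, 0.089, 0.248]
tool_rot: [0.006, 0.577, 0.816, -0.008]
contact_force: [0.4, 0.5, -0.6]
gripper_width: 0.002
```

Run:
```python
from h import *
go(.628,.0865,.237,40)
```

```text
t 13.95 shift [-3.3  2.4 11. ] jaw 19.5 turn -20.5 F [ 0.4  0.5 -0.6] q6 -0.31 tcp [0.6246 0.089  0.248 ] g 0.002 tilt -0.9998
```

{"op": "step_arm", "data": {"steps": [[-3, 3, 0, 0], [0, 0, 4, 0], [0, 0, 4, 0], [0, 0, 4, 0]]}}

```text
time: 14.35
tool_pos: [0.6306, 0.0877, 0.2406]
tool_rot: [0.009, 0.577, 0.817, -0.005]
contact_force: [-1.6, 1.9, 4.8]
gripper_width: -0.004
```

Run:
```python
from h import *
go(.628,.088,.237,40);knob()
```

```text
t 14.35 shift [ 1.2 -2.4  3.6] jaw 19.5 turn -20.5 F [-1.6  1.9  4.8] q6 -0.31 tcp [0.6306 0.0877 0.2406] g -0.004 tilt -0.9998h.py:39: RuntimeWarning: Mean of empty slice.
  snap('scene');o,*_=measure('scene',z=(.17,.3));q=o['red'];print('knob',len(q),q.mean(0).round(4),'top z',np.percentile(q[:,2],90).round(4))
  ret = um.true_divide(
Traceback (most recent call last):
  File "h.py", line 39, in knob
    snap('scene');o,*_=measure('scene',z=(.17,.3));q=o['red'];print('knob',len(q),q.mean(0).round(4),'top z',np.percentile(q[:,2],90).round(4))
                                                                                                             ~~~~~~~~~~~~~^^^^^^^^^^^
IndexError: index -1 is out of bounds for axis 0 with size 0
```

Contact at 5 N, so keep pushing.

{"op": "step_arm", "data": {"steps": [[1, -2, 3, 0], [0, 0, 4, 0], [0, 0, 5, 0]]}}

```text
time: 14.7
tool_pos: [0.6322, 0.0902, 0.2384]
tool_rot: [0.013, 0.577, 0.817, 0.001]
contact_force: [-4.9, 4.1, 17.3]
gripper_width: 0.004
```

{"op": "step_arm", "data": {"steps": [[2, -2, 5, 0], [0, 0, 6, 0]]}}

```text
time: 14.9
tool_pos: [0.6327, 0.0922, 0.2381]
tool_rot: [0.017, 0.577, 0.817, 0.005]
contact_force: [-11.9, 1.0, 23.8]
gripper_width: 0.001
```

{"op": "step_arm", "data": {"steps": [[0, 0, -10, 0], [0, 0, -40, 0], [0, 0, -40, 0], [35, -10, -20, 0], [40, -10, 0, 0], [40, -10, 0, 0], [0, 0, 0, 0]]}}

```text
time: 15.6
tool_pos: [0.5608, 0.193, 0.3493]
tool_rot: [0.018, 0.579, 0.815, 0.006]
contact_force: [0.2, -1.7, 0.6]
gripper_width: 0.002
```

Run:
```python
from m import *
knob()
go(.628,.0865,.25,40)
A=np.mean([grab_frame('scene')[0].astype(float) for _ in range(4)],0);T=np.mean([grab_frame('top')[0].astype(float) for _ in range(4)],0)
f=lambda x:cv2.resize(np.clip(x*1.5,0,255).astype(np.uint8)[:,:,::-1],None,fx=5,fy=5,interpolation=2)
cv2.imwrite('pics/c5.png',np.hstack([f(A[195:285,290:370]),f(T[190:280,260:340])]))
```

```text
knob 61 [0.6297 0.0878 0.2357] top z 0.2376
t 15.65 shift [-118.4   25.1  102.8] jaw 19.2 turn -20.8 F [ 0.5 -0.3 -0.1] q6 -0.12 tcp [0.5618 0.1914 0.3491] g 0.004 tilt -0.9993
```

View pics/c5.png

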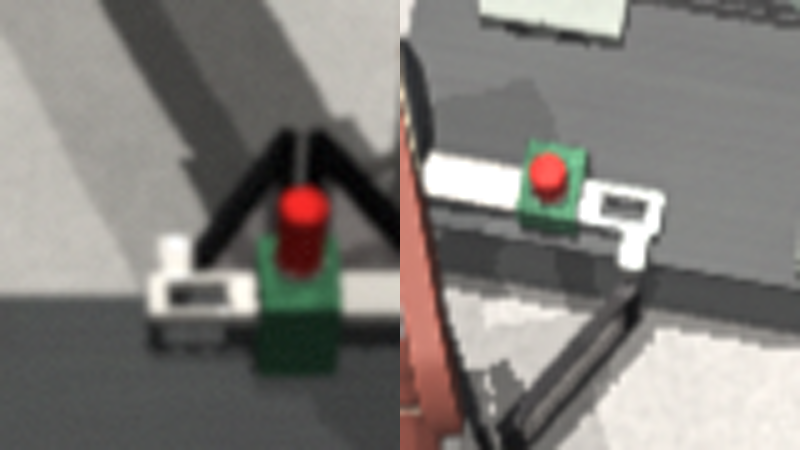

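The picture shows the pin upright in the green keeper with its collar on the block, the slot outside the keeper and the door folded. Compare once with the knob height it had when home at the start, then hand in.

Run:
```python
from m import *
im=cv2.imread('pics/scene0.png')[:,:,::-1]
knob();s=state();print(s['contact_force'],np.abs(s['joint_vel']).max())
r=masks(im)['red'];r[:,:260]=0;v,u=np.nonzero(r[225:250,262:285]);z=np.load('pics/scene.npz')
v2,u2=np.nonzero(masks(z['im'])['red'][220:260,335:365])
# top edge row of knob vs projection for home knob tops
print('start top row',v.min()+225,'pred',proj('scene',[.602,-.0796,.237]).round(1),'| now top row',v2.min()+220,'pred home',proj('scene',np.r_[cab([.0295,.0507]),.237]).round(1))
print(job_done())
```

```text
knob 62 [0.6296 0.0878 0.2357] top z 0.2372
[0.73718334 0.05312378 0.7386706 ] 0.00537302521839045
start top row 233 pred [272.3 235.9] | now top row 232 pred home [350.9 235.4]
the job is handed in; nothing more can be done
None
```

I pulled the red pin from the grey keeper and stood it in the green keeper, resting on the lock bar. Then I folded the door open by its handle until the pin dropped into the bar's round hole, and pushed it home with the shut fingers. The job is handed in, at about 15.7 s of the 58 s allowed; no verdict is reported.

**Pin height:** the last depth check puts the knob's top at 0.237 m, where 0.237 m means home. Its top edge in the picture lies about 3 rows above the knob top's expected centre, the same as when it was home at the start.

**Pin position:** the knob's centre measures about 2 mm from the green hole's axis. That is within the roughly 2 mm offset this camera also showed at the start.

**Push:** the force reached about 24 N along z (27 N in all) with no further travel. The fingers slid sideways a few mm over the knob while pushing.

**Door:** the leading edge was about 57 mm short of the keeper, worked out from the handle position when the pin dropped. The picture of the shut door had predicted 53 mm; both are within the 12 mm allowance.

**Final picture:** the pin is upright with its collar on the green block, and the bar's slot lies outside the keeper. The arm was clear and at rest. I did not measure the other items again, but no move came near them.

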